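# Set a straightedge against two shelf pegs

### The arm

A 6-joint arm with a two-finger parallel gripper is mounted at the origin on the work surface. World frame = base frame: x ahead of the robot, y to its left, z up, the work surface at z = 0. Lengths are in m, angles in rad, forces in N, time in s.
With the tool pointing down it reaches from about 0.275 to 1 m from the base axis. Payload 8.4 kg.
Tool frame: the origin (TCP) lies midway between the tips of the shut fingers; the grasp point (between the pads) lies grasp_offset behind it (grasp_offset is the distance from the TCP to the grasp point, in m); y points along the fingers, x is the direction in which the jaws open and shut, and the axes are right-handed (so a half turn about y gives the same grasp; the last joint's range is limited). The gripper opens to 85 mm and grips with 20 to 120 N. Pads are 22 mm wide; open, the fingers measure 114 mm over their backs; the gripper's body (76 mm by 85 mm) begins 54 mm behind the grasp point. The pads swing forward as they close: fully open they stand 13 mm farther back than shut.
Start: joints at [1.322, 0.353, 1.633, -0, 1.155, -0.002], TCP at [0.153, 0.606, 0.231] pointing down, gripper open.
Joint ranges: [-2.63, 2.63], [-0.92, 2.1], [0.06, 2.66], [-1.3, 4.44], [0, 2.69], [-3.02, 3.02]. Speed limits (rad/s): [2.22, 2.22, 2.79, 3.14, 3.14, 3.14].

### API

Orientations are given as a unit quaternion [w, x, y, z].
In Python, from cell import * gives the robot as it stands.
- The arm moves only by the shell command python3 -m jog 'ROWS' [FORCE]. ROWS is JSON, a list of rows, each an object of numbers: "jaw": the closure, from -1 (fully open) to 1 (shut), so that 0 is half open; "x", "y", "z": the shift along the world's x, y, z in cm; "rx", "ry", "rz": the turn, a rotation vector about the world's x, y, z in rad. A call has 1 to 20 rows; each row is the pose to reach, as a shift and turn from the pose commanded when the call began; what a row does not reach only later rows make up. A row lasts 1/10 s, in which the tool goes at most 50 mm and 8.59 degrees, less where a joint would pass 70% of its speed; a pose out of reach is approached as far as the arm can. A call with a gripper value outside its range is refused whole. The fingers move at their own pace and stop on an object; FORCE is the grip in N (left out, the last holds). Time passes only in rows, so rows that repeat a pose let the fingers close. It gives the time, the measured TCP pose, the force and the opening at its end, in the units of the state.
- get_state(): the state, without advancing time (a new reading comes with each control period).
- get_image(name): name is "scene" or "top" or "wrist"; returns a dict with "image" (480x640x3 uint8, red, green, blue), "camera_matrix" (3x3 intrinsics, pixels), "origin" and "rotation" of the camera in the world; the wrist camera has in their place "T_tool_cam" (4x4, takes a point from camera to tool coordinates, whose origin is the TCP and whose axes are the tool frame's). Camera axes: x right, y down, z forward; pixel columns grow to the right and rows downward; lengths in m; the calibration is good to about 2 mm. A picture is of the moment at which its call begins: read the wrist's pose just before it. There is no depth.
- finish_job(): hands the job in, once; it reports no verdict.
The state is a dict: "time_s": time; "joint_pos": joint angles; "joint_vel": joint speeds; "joint_efforts": joint torques, N m; "tcp_pos": TCP position; "tool_rot": TCP orientation; "wrist_force": force on the tool from outside, world axes, zero at the start; "moment": the same for the moment, N m; "gripper_width": finger opening in m.
Only numpy, scipy, OpenCV 4.12 (cv2) and the standard library are available. Lean on these libraries where they do the work, as an engineer would, in place of code of your own. Each camera call takes 0.05 s, during which the arm holds its last target.

### The job

Lay the aluminium straightedge flat on the bookcase panel, on the robot's side of the two shelf pegs, and slide it up until its long edge touches both pegs at once; then slide it along the pegs until its end butts against the raised wooden strip, and leave it lying there touching all three, ready for drawing the line of a new shelf. Go by feel: each contact should be felt, a newton or two, but the pegs sit loosely in worn holes and the strip is only tacked on, so none of them may be pushed with more than 5 N. Leave the other things on the bench and the panel alone.

Things in the scene. Friction and masses are not known exactly. Their poses are not given: they have to be found in the camera images.
- rule_mid (a point): centre of the loose aluminium straightedge, 16 mm above its underside. Base 300 mm long (its x), 50 wide (y), 7 thick; along the middle of its top a grey grip rib 260 mm long, 16 wide, rising to 32 mm above the underside. Edges and ends serve alike (black graduations on one edge). 0.3 to 0.6 kg; slides on the panel under about 1.5 to 4 N. Starts on the bench (top at z = 0), on the robot's right.
- panel: side panel of a bookcase, fixed, lying flat on the bench: dark brown board 480 mm along its x (roughly away from the robot), 360 mm along its y (roughly to the robot's left), 18 mm thick; origin at the centre of its underside, so its top is 18 mm above that.
- strip: lighter brown face-frame strip tacked along the panel's left (+y) edge, fixed: 20 mm wide, its top 22 mm above the panel's face. Its pose is the panel's own (same origin and axes); its inner face is at y = +160 mm there.
- strip_face (a point): point on the strip's inner face (the face the straightedge's end butts against), half-way along it, 11 mm above the panel's face; axes as the panel's, the strip lies on its +y side
- rows: two rows of black peg holes in the panel's face, 210 mm apart, running along the panel's x; axes as the panel's, origin on the panel's face on the line through both pegs, 160 mm from the strip's inner face. The line through the pegs is square to the strip. 'The robot's side' of the pegs is -x here.
- peg_a: white shelf peg with a piece of yellow tape beside it on its far side; a round pin 7 mm in diameter standing 16 mm out of the panel's face, 45 mm from the strip; origin on its axis at the panel's face. Fixed.
- peg_b: the other white shelf peg, same size and tape, 255 mm from the strip; origin on its axis at the panel's face. Fixed.
- basket: small round brown woven basket on the bench, 75 mm high, about 150 mm across; origin at the centre of its underside. Leave alone.
- radio: small old wooden radio on the bench, 55 x 150 mm, 90 mm high plus a handle 25 mm more; origin at the centre of its underside. Leave alone.
- tin: open steel tin of spare pegs standing on the panel beyond the two pegs, 60 mm across, 32 mm high; origin at the centre of its underside. Leave alone.

How it is judged:
On the way, in this order (a step that is already met when the one before it is completed fails the run):
1. the straightedge, flat on the panel and on the robot's side of the pegs, presses on both pegs at once, with over 0.7 N on each (contact force between rule and peg_a above 0.7 N and contact force between rule and peg_b above 0.7 N and angle between rule_mid's own z axis and vertical below 0.03 rad and z of rule_mid in the frame of panel between 0.031 and 0.037 m and x of rule_mid in the frame of rows below 0 m), for 0.2 s.
2. its end presses on the wooden strip with over 0.7 N, its long edge still against both pegs (within 1.5 mm) (contact force between rule and strip above 0.7 N and ((y of peg_a in the frame of rule_mid between 0.027 and 0.03 m and y of peg_b in the frame of rule_mid between 0.027 and 0.03 m) or (y of peg_a in the frame of rule_mid between -0.03 and -0.027 m and y of peg_b in the frame of rule_mid between -0.03 and -0.027 m)) and angle between rule_mid's own z axis and vertical below 0.03 rad and z of rule_mid in the frame of panel between 0.031 and 0.037 m and x of rule_mid in the frame of rows below 0 m), for 0.2 s.
At the end, for the whole second after the job is handed in: the straightedge lies flat on the panel at rest on the robot's side of the pegs, its long edge within 1.5 mm of touching each peg and its end within 2 mm of the strip's inner face; the robot has let go (((y of peg_a in the frame of rule_mid between 0.027 and 0.03 m and y of peg_b in the frame of rule_mid between 0.027 and 0.03 m) or (y of peg_a in the frame of rule_mid between -0.03 and -0.027 m and y of peg_b in the frame of rule_mid between -0.03 and -0.027 m)) and x of rule_mid in the frame of rows below 0 m and y of rule_mid in the frame of strip_face between -0.152 and -0.148 m and angle between rule_mid's own z axis and vertical below 0.03 rad and z of rule_mid in the frame of panel between 0.031 and 0.037 m and linear speed of rule below 0.01 m/s).
It fails at once if a peg is pushed with more than 5 N (contact force between any of peg_a, peg_b and anything else above 5 N).
It fails at once if the wooden strip is pushed with more than 5 N (contact force between strip and anything else above 5 N).
It fails at once if the basket, radio or tin is moved by more than 20 mm (distance of any of basket, radio, tin from where it was at the start of the episode above 0.02 m).
It also fails if it takes over 70 s, if anything falls off the work surface, if the arm or the gripper's body presses on something with over 40 N, if the wrist force passes 120 N, or if a joint passes its speed limit or range.

## Working session

There is one attempt and no reset: what is moved stays moved. The work goes in short steps, Python scripts to look and compute and a shell command to move; the robot and the scene stay as the last step left them, time stands still between calls to the robot, and variables do not carry over. Pictures are saved under pics/ and viewed, and the job is handed in when it is done.

```bash
mkdir -p pics; ls; python3 - <<'E'
from cell import *
import cv2,numpy as np
s=get_state()
for k,v in s.items(): print(k,np.round(v,4))
for n in ["scene","top","wrist"]:
    d=get_image(n); cv2.imwrite(f"pics/{n}0.png",d["image"][:,:,::-1])
    for k in d:
        if k!="image": print(n,k,np.round(d[k],4).tolist())
try: print(grasp_offset)
except Exception as e: print(e)
E
```

```text
pics
time_s 0.0
joint_pos [ 1.3216  0.3537  1.6341  0.      1.1552 -0.0024]
joint_vel [-0.0003 -0.0011 -0.0002 -0.0004  0.0021  0.0013]
joint_efforts [-3.00000e-04 -6.05263e+01 -3.42057e+01 -1.00000e-04  9.40000e-03
  0.00000e+00]
tcp_pos [0.1526 0.6056 0.2306]
tool_rot [-0.5575  0.558   0.4342 -0.435 ]
wrist_force [-0.3221 -0.1796  0.2452]
moment [ 0.031  -0.0283  0.0921]
gripper_width 0.0851
scene camera_matrix [[533.4922, 0.0, 311.5167], [0.0, 533.4922, 243.3007], [0.0, 0.0, 1.0]]
scene origin [1.0408, 0.62, 0.8232]
scene rotation [-0.1219, 0.3054, 0.8771, -0.35]
top camera_matrix [[524.9265, 0.0, 321.1414], [0.0, 524.9265, 243.7097], [0.0, 0.0, 1.0]]
top origin [0.4821, 0.0507, 1.0412]
top rotation [-0.043, 0.7138, -0.6976, 0.0453]
wrist camera_matrix [[339.3663, 0.0, 321.9477], [0.0, 339.3663, 235.5265], [0.0, 0.0, 1.0]]
wrist T_tool_cam [[1.0, 0.0, 0.0001, 0.0004], [-0.0001, -0.2764, 0.961, -0.1426], [0.0001, -0.961, -0.2764, 0.0712], [0.0, 0.0, 0.0, 1.0]]
0.0187
```

View pics/top0.png

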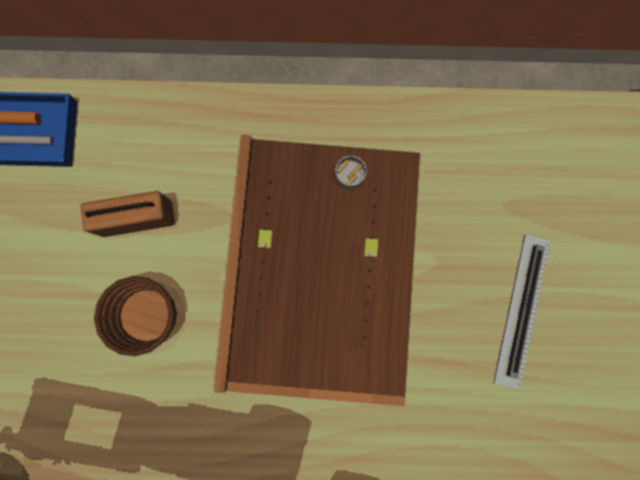

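View pics/scene0.png

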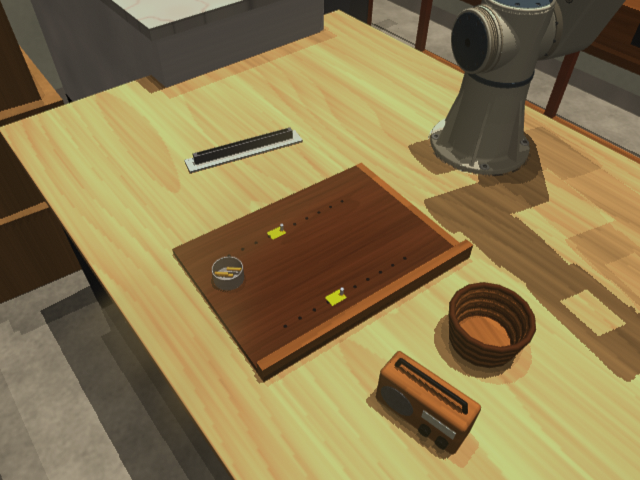

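```bash
cat > h.py <<'E'
from cell import *
import cv2,numpy as np
def ray(d,uv,z,T=None):
    K=d["camera_matrix"]; uv=np.atleast_2d(uv).astype(float)
    p=np.c_[uv,np.ones(len(uv))]@np.linalg.inv(K).T
    if "origin" in d: R,o=np.array(d["rotation"]),np.array(d["origin"])
    else: R,o=T
    if R.shape!=(3,3):
        from scipy.spatial.transform import Rotation as Ro
        R=Ro.from_quat(np.r_[R[1:],R[0]]).as_matrix()
    w=p@R.T
    return o+w*((z-o[2])/w[:,2])[:,None]
def wristT(s,d):
    from scipy.spatial.transform import Rotation as Ro
    q=s["tool_rot"]; R=Ro.from_quat(np.r_[q[1:],q[0]]).as_matrix()
    T=np.array(d["T_tool_cam"])
    return R@T[:3,:3], np.array(s["tcp_pos"])+R@T[:3,3]
E
python3 - <<'E'
from h import *
for n in ["top","scene"]:
    d=get_image(n); im=d["image"]; hsv=cv2.cvtColor(im,cv2.COLOR_RGB2HSV)
    ye=cv2.inRange(hsv,(24,180,120),(35,255,255))
    N,l,st,c=cv2.connectedComponentsWithStats(ye)
    for i in range(1,N):
        if st[i,4]>40: print(n,"tape",st[i],c[i],ray(d,c[i],.018)[0])
    gr=cv2.inRange(hsv,(0,0,0),(180,60,255))
    if n=="top":
        gr[:, :450]=0; gr[:220]=0; gr[420:]=0;gr[:,580:]=0
    else:
        m=np.zeros_like(gr); m[110:180,170:320]=1; gr*=m
    cv2.imwrite(f"pics/gr_{n}.png",gr)
    cs,_=cv2.findContours(gr,cv2.RETR_EXTERNAL,cv2.CHAIN_APPROX_NONE)
    c=max(cs,key=cv2.contourArea); r=cv2.minAreaRect(c); print(n,r,cv2.boxPoints(r).tolist())
    w=ray(d,c[:,0,:],.006)[:,:2]; r=cv2.minAreaRect(w.astype(np.float32)); print(r,cv2.boxPoints(r).tolist())
    if n=="top":
        dk=cv2.inRange(hsv,(0,0,0),(180,255,110)); dk[:120]=0;dk[410:]=0;dk[:,:210]=0;dk[:,430:]=0
        cs,_=cv2.findContours(dk,cv2.RETR_EXTERNAL,cv2.CHAIN_APPROX_NONE)
        c=max(cs,key=cv2.contourArea); w=ray(d,c[:,0,:],.018)[:,:2]; r=cv2.minAreaRect(w.astype(np.float32)); print("panel",r)
    a=np.hstack([cv2.resize(im[200:420,200:430] if n=="top" else im[160:380,170:480],None,fx=3 if n=="top" else 2.5,fy=3 if n=="top" else 2.5)])
    cv2.imwrite(f"pics/{n}_crop.png",a[:,:,::-1][:600,:800])
    if n=="top":cv2.imwrite(f"pics/rule_crop.png",cv2.resize(im[225:400,470:570],None,fx=3,fy=3)[:,:,::-1])
E
```

```text
top ((521.7052612304688, 311.439697265625), (27.369340896606445, 154.2572479248047), 11.569971084594727) [[492.8293762207031, 384.2564392089844], [523.7678833007812, 233.13363647460938], [550.5811767578125, 238.62295532226562], [519.6426391601562, 389.7457580566406]]
((0.49007076025009155, -0.3478938937187195), (0.052885424345731735, 0.30174607038497925), 76.8466567993164) [[0.33713871240615845, -0.33931049704551697], [0.6309682726860046, -0.4079752266407013], [0.6430028080940247, -0.356477290391922], [0.34917324781417847, -0.28781256079673767]]
panel ((0.5632961988449097, 0.04152625799179077), (0.3437125086784363, 0.4979095458984375), 86.60110473632812)
scene tape [267 227  19  12 130] [275.62307692 232.71538462] [ 0.60648643 -0.05037476  0.018     ]
scene tape [325 289  22  17 185] [334.94594595 297.31891892] [0.61900891 0.15958129 0.018     ]
scene ((242.36390686035156, 148.51002502441406), (17.236265182495117, 118.61978149414062), 74.47589111328125) [[182.9111785888672, 156.08023071289062], [297.2034606933594, 124.33236694335938], [301.816650390625, 140.9398193359375], [187.52435302734375, 172.68768310546875]]
((0.48728513717651367, -0.3561556935310364), (0.0690622627735138, 0.30093058943748474), 76.93541717529297) [[0.3329087793827057, -0.3557804524898529], [0.6260500550270081, -0.4238055646419525], [0.641661524772644, -0.35653093457221985], [0.3485202193260193, -0.28850582242012024]]
```

View pics/top_crop.png

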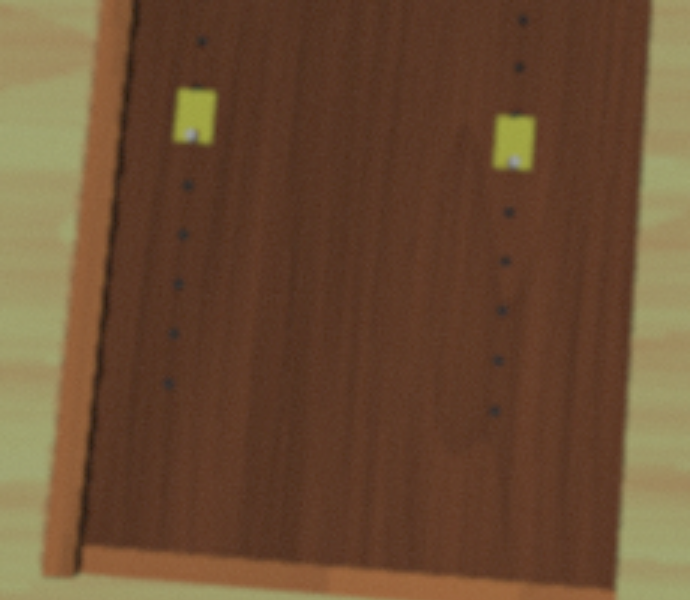

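View pics/rule_crop.png

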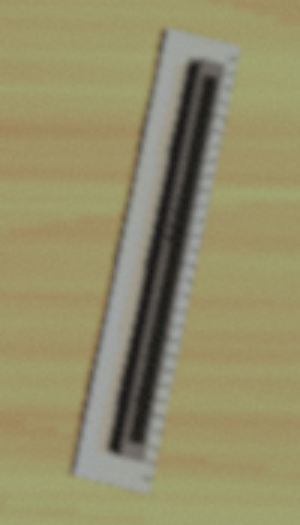

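```bash
python3 - <<'E'
from h import *
from scipy.spatial.transform import Rotation as Ro
d=get_image("top"); im=d["image"]; hsv=cv2.cvtColor(im,cv2.COLOR_RGB2HSV)
for (u,v) in [(264,244),(371,254)]:
    p=im[v-6:v+7,u-6:u+7].astype(float)
    w=np.clip(p[:,:,2]-100,0,None)   # blue channel: white vs yellow
    yy,xx=np.mgrid[v-6:v+7,u-6:u+7]
    c=[(w*xx).sum()/w.sum(),(w*yy).sum()/w.sum()]; print("peg",c,w.max(),ray(d,c,.033)[0])
# strip bounds per row by hue/brightness
for r in [160,200,240,280,320,360]: print(r,[tuple(im[r,u]) for u in range(222,256,2)] if r in(240,) else "")
s=get_state();q=s["tool_rot"];print(Ro.from_quat(np.r_[q[1:],q[0]]).as_matrix().round(3))
h=hsv[:,:,0]; m=cv2.inRange(hsv,(0,80,90),(14,255,255)); m[:150]=0;m[380:]=0;m[:,:205]=0;m[:,262:]=0
pts=[]
for r in range(160,375):
    x=np.where(m[r])[0]
    if len(x): pts.append((x.min(),x.max()+.5,r))
pts=np.array(pts,float)
for k in (0,1):
    w=ray(d,pts[:,[k,2]],.040)[:,:2]; l=cv2.fitLine(w.astype(np.float32),cv2.DIST_HUBER,0,.001,.001).ravel(); print(k,l,np.degrees(np.arctan2(l[1],l[0])))
E
```

```text
peg [np.float64(263.02089552238806), np.float64(244.2089552238806)] 55.0 [0.60509002 0.16115655 0.033     ]
peg [np.float64(371.1731843575419), np.float64(253.2122905027933)] 56.0 [ 0.59244308 -0.04828624  0.033     ]
160 
200 
240 [(np.uint8(161), np.uint8(158), np.uint8(110)), (np.uint8(158), np.uint8(157), np.uint8(105)), (np.uint8(160), np.uint8(157), np.uint8(109)), (np.uint8(157), np.uint8(146), np.uint8(100)), (np.uint8(151), np.uint8(110), np.uint8(72)), (np.uint8(146), np.uint8(94), np.uint8(59)), (np.uint8(143), np.uint8(94), np.uint8(58)), (np.uint8(142), np.uint8(94), np.uint8(58)), (np.uint8(131), np.uint8(87), np.uint8(54)), (np.uint8(72), np.uint8(46), np.uint8(27)), (np.uint8(65), np.uint8(37), np.uint8(25)), (np.uint8(88), np.uint8(53), np.uint8(36)), (np.uint8(87), np.uint8(53), np.uint8(34)), (np.uint8(91), np.uint8(56), np.uint8(40)), (np.uint8(87), np.uint8(52), np.uint8(35)), (np.uint8(88), np.uint8(53), np.uint8(31)), (np.uint8(82), np.uint8(49), np.uint8(31))]
280 
320 
360 
[[ 0.244 -0.    -0.97 ]
 [ 0.97  -0.     0.244]
 [-0.    -1.    -0.   ]]
0 [ 0.99816066 -0.06062404  0.5605731   0.22656395] -3.4756327
1 [0.99182004 0.12764396 0.56289804 0.1774965 ] 7.333467
```

```bash
python3 -m jog '[{"x":33.7,"y":-95.4,"z":-6,"rz":0.017},{"x":33.7,"y":-95.4,"z":-6,"rz":0.017},{"x":33.7,"y":-95.4,"z":-6,"rz":0.017},{"x":33.7,"y":-95.4,"z":-6,"rz":0.017},{"x":33.7,"y":-95.4,"z":-6,"rz":0.017},{"x":33.7,"y":-95.4,"z":-6,"rz":0.017},{"x":33.7,"y":-95.4,"z":-6,"rz":0.017},{"x":33.7,"y":-95.4,"z":-6,"rz":0.017},{"x":33.7,"y":-95.4,"z":-6,"rz":0.017},{"x":33.7,"y":-95.4,"z":-6,"rz":0.017},{"x":33.7,"y":-95.4,"z":-6,"rz":0.017},{"x":33.7,"y":-95.4,"z":-6,"rz":0.017},{"x":33.7,"y":-95.4,"z":-6,"rz":0.017},{"x":33.7,"y":-95.4,"z":-6,"rz":0.017},{"x":33.7,"y":-95.4,"z":-6,"rz":0.017},{"x":33.7,"y":-95.4,"z":-6,"rz":0.017},{"x":33.7,"y":-95.4,"z":-6,"rz":0.017},{"x":33.7,"y":-95.4,"z":-6,"rz":0.017},{"x":33.7,"y":-95.4,"z":-6,"rz":0.017},{"x":33.7,"y":-95.4,"z":-6,"rz":0.017}]'
python3 - <<'E'
from h import *
s=get_state(); print(s["tcp_pos"],s["joint_pos"])
E
```

```text
[0.15263831 0.60590672 0.23102179] [ 1.32164183e+00  3.53240634e-01  1.63365393e+00 -5.65642498e-05
  1.15519625e+00 -2.39631659e-03]schema error: expected keys jaw, x, y, z, rx, ry, rz
```

```bash
python3 -m jog '[{"jaw":-1,"x":33.7,"y":-95.4,"z":-6,"rx":0,"ry":0,"rz":0.017},{"jaw":-1,"x":33.7,"y":-95.4,"z":-6,"rx":0,"ry":0,"rz":0.017},{"jaw":-1,"x":33.7,"y":-95.4,"z":-6,"rx":0,"ry":0,"rz":0.017},{"jaw":-1,"x":33.7,"y":-95.4,"z":-6,"rx":0,"ry":0,"rz":0.017},{"jaw":-1,"x":33.7,"y":-95.4,"z":-6,"rx":0,"ry":0,"rz":0.017},{"jaw":-1,"x":33.7,"y":-95.4,"z":-6,"rx":0,"ry":0,"rz":0.017},{"jaw":-1,"x":33.7,"y":-95.4,"z":-6,"rx":0,"ry":0,"rz":0.017},{"jaw":-1,"x":33.7,"y":-95.4,"z":-6,"rx":0,"ry":0,"rz":0.017},{"jaw":-1,"x":33.7,"y":-95.4,"z":-6,"rx":0,"ry":0,"rz":0.017},{"jaw":-1,"x":33.7,"y":-95.4,"z":-6,"rx":0,"ry":0,"rz":0.017},{"jaw":-1,"x":33.7,"y":-95.4,"z":-6,"rx":0,"ry":0,"rz":0.017},{"jaw":-1,"x":33.7,"y":-95.4,"z":-6,"rx":0,"ry":0,"rz":0.017},{"jaw":-1,"x":33.7,"y":-95.4,"z":-6,"rx":0,"ry":0,"rz":0.017},{"jaw":-1,"x":33.7,"y":-95.4,"z":-6,"rx":0,"ry":0,"rz":0.017},{"jaw":-1,"x":33.7,"y":-95.4,"z":-6,"rx":0,"ry":0,"rz":0.017},{"jaw":-1,"x":33.7,"y":-95.4,"z":-6,"rx":0,"ry":0,"rz":0.017},{"jaw":-1,"x":33.7,"y":-95.4,"z":-6,"rx":0,"ry":0,"rz":0.017},{"jaw":-1,"x":33.7,"y":-95.4,"z":-6,"rx":0,"ry":0,"rz":0.017},{"jaw":-1,"x":33.7,"y":-95.4,"z":-6,"rx":0,"ry":0,"rz":0.017},{"jaw":-1,"x":33.7,"y":-95.4,"z":-6,"rx":0,"ry":0,"rz":0.017}]'
python3 - <<'E'
from h import *
s=get_state(); print(s["tcp_pos"],s["joint_pos"])
E
```

```text
time_s: 2.3
tcp_pos: [0.4855, -0.3374, 0.1719]
tool_rot: [-0.554, 0.554, 0.439, -0.439]
wrist_force: [1.1, -0.2, 1.0]
gripper_width: 0.0857
[ 0.48545492 -0.33741965  0.17187247] [-6.09995145e-01  3.63608342e-01  1.76269590e+00  1.13702306e-04
  1.01519294e+00 -1.95058631e+00]
```

```bash
python3 -m jog '[{"jaw":-1,"x":0.3,"y":-0.8,"z":0,"rx":0,"ry":0,"rz":0},{"jaw":-1,"x":0.3,"y":-0.8,"z":0,"rx":0,"ry":0,"rz":0},{"jaw":-1,"x":0.3,"y":-0.8,"z":0,"rx":0,"ry":0,"rz":0}]'
python3 - <<'E'
from h import *
s=get_state(); print(s["tcp_pos"],s["wrist_force"],s["moment"])
d=get_image("wrist"); cv2.imwrite("pics/w1.png",d["image"][:,:,::-1])
E
```

```text
time_s: 2.6
tcp_pos: [0.4875, -0.3421, 0.1718]
tool_rot: [0.555, -0.554, -0.439, 0.439]
wrist_force: [-0.1, 1.0, 0.8]
gripper_width: 0.0852
[ 0.48751489 -0.34214787  0.1717573 ] [-0.11418685  0.95785943  0.78312909] [-0.00793453 -0.00464216 -0.00717802]
```

View pics/w1.png

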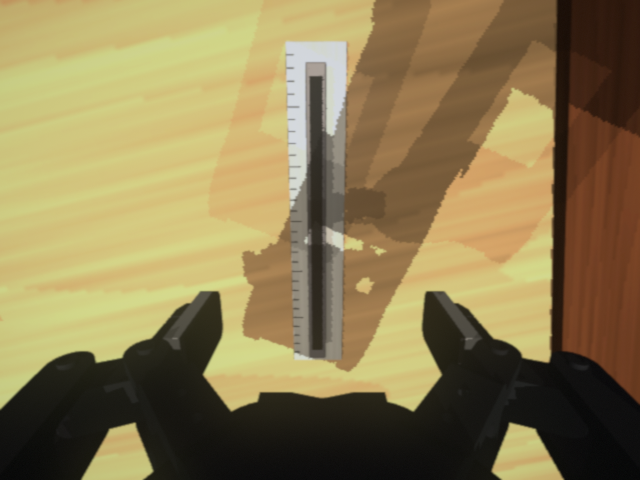

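```bash
python3 - <<'E'
from h import *
s=get_state(); d=get_image("wrist"); T=wristT(s,d)
w=ray(d,[(286,42),(347,42),(341.5,359),(293.5,359)],.007,T); print(w, w.mean(0))
a=(w[0]+w[1]-w[2]-w[3]);print(np.degrees(np.arctan2(a[1],a[0])), np.linalg.norm(w[0]-w[3]),np.linalg.norm(w[0]-w[1]))
r=ray(d,[(306,63),(327,63),(324,357),(309,357)],.032,T); print(r.mean(0))
print(s["tcp_pos"])
R=T[0]; 
E
```

```text
[[ 0.33884721 -0.33640851  0.007     ]
 [ 0.35006587 -0.28826391  0.007     ]
 [ 0.64068459 -0.35576041  0.007     ]
 [ 0.62918058 -0.40495408  0.007     ]] [ 0.48969456 -0.34634673  0.007     ]
166.82047585523162 0.29831520564459757 0.04943441216196836
[ 0.48960989 -0.34649338  0.032     ]
[ 0.48755432 -0.34175419  0.17194767]
```

```bash
python3 -m jog '[{"jaw":-1,"x":0.2,"y":-0.5,"z":-4,"rx":0,"ry":0,"rz":0},{"jaw":-1,"x":0.2,"y":-0.5,"z":-8,"rx":0,"ry":0,"rz":0},{"jaw":-1,"x":0.2,"y":-0.5,"z":-12,"rx":0,"ry":0,"rz":0},{"jaw":-1,"x":0.2,"y":-0.5,"z":-12,"rx":0,"ry":0,"rz":0},{"jaw":-1,"x":0.2,"y":-0.5,"z":-12,"rx":0,"ry":0,"rz":0}]'
python3 - <<'E'
from h import *
s=get_state(); print(s["tcp_pos"],s["wrist_force"],s["moment"])
E
```

```text
time_s: 3.2
tcp_pos: [0.4901, -0.3472, 0.0527]
tool_rot: [0.554, -0.553, -0.44, 0.44]
wrist_force: [0.7, 0.3, 1.1]
gripper_width: 0.0852
[ 0.4900877  -0.347188    0.05265888] [0.70543823 0.25493742 1.09980598] [-0.04153547  0.04591963 -0.07665264]
```

```bash
python3 -m jog '[{"jaw":-1,"x":0,"y":0,"z":-2.2,"rx":0,"ry":0,"rz":0},{"jaw":-1,"x":0,"y":0,"z":-4.2,"rx":0,"ry":0,"rz":0},{"jaw":-1,"x":0,"y":0,"z":-4.2,"rx":0,"ry":0,"rz":0},{"jaw":1,"x":0,"y":0,"z":-4.2,"rx":0,"ry":0,"rz":0},{"jaw":1,"x":0,"y":0,"z":-4.2,"rx":0,"ry":0,"rz":0},{"jaw":1,"x":0,"y":0,"z":-4.2,"rx":0,"ry":0,"rz":0},{"jaw":1,"x":0,"y":0,"z":-4.2,"rx":0,"ry":0,"rz":0},{"jaw":1,"x":0,"y":0,"z":-4.2,"rx":0,"ry":0,"rz":0},{"jaw":1,"x":0,"y":0,"z":-4.2,"rx":0,"ry":0,"rz":0},{"jaw":1,"x":0,"y":0,"z":-4.2,"rx":0,"ry":0,"rz":0}]' 50
python3 - <<'E'
from h import *
s=get_state(); print(s["tcp_pos"],s["wrist_force"],s["moment"])
E
```

```text
time_s: 4.2
tcp_pos: [0.4905, -0.3484, 0.0108]
tool_rot: [-0.554, 0.554, 0.439, -0.439]
wrist_force: [-1.1, 2.4, 7.1]
gripper_width: 0.0146
[ 0.49054358 -0.34841672  0.01082459] [-1.08205238  2.40418059  7.09623799] [0.12808343 0.13945281 0.01665429]
```

```bash
python3 -m jog '[{"jaw":1,"x":0,"y":0,"z":4,"rx":0,"ry":0,"rz":0},{"jaw":1,"x":0,"y":0,"z":9,"rx":0,"ry":0,"rz":0},{"jaw":1,"x":0,"y":0,"z":12,"rx":0,"ry":0,"rz":0},{"jaw":1,"x":0,"y":0,"z":12,"rx":0,"ry":0,"rz":0},{"jaw":1,"x":0,"y":0,"z":12,"rx":0,"ry":0,"rz":0}]'
python3 - <<'E'
from h import *
s=get_state(); print(s["tcp_pos"],s["wrist_force"],s["moment"])
d=get_image("wrist"); cv2.imwrite("pics/w2.png",d["image"][:,:,::-1])
E
```

```text
time_s: 4.7
tcp_pos: [0.4899, -0.348, 0.1299]
tool_rot: [-0.554, 0.554, 0.439, -0.439]
wrist_force: [-0.6, -0.1, -4.8]
gripper_width: 0.0148
[ 0.48988064 -0.34799889  0.1299208 ] [-0.57252875 -0.07886831 -4.76013095] [-0.01017792 -0.04685313 -0.01120224]
```

View pics/w2.png

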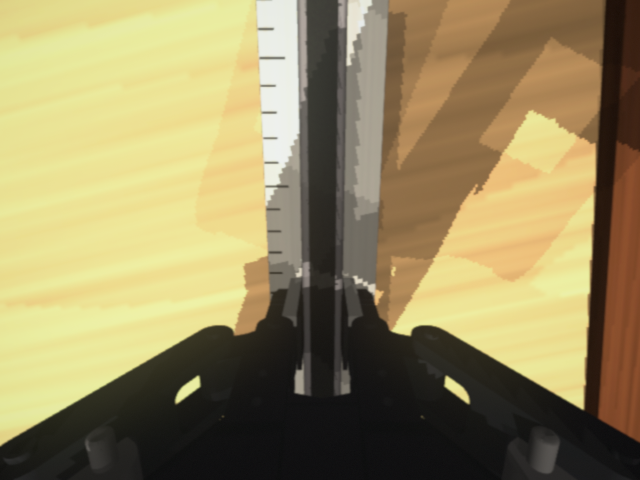

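```bash
python3 -m jog '[{"jaw":1,"x":0.7,"y":5,"z":2,"rx":0,"ry":0,"rz":-0.14},{"jaw":1,"x":1.4,"y":9,"z":2,"rx":0,"ry":0,"rz":-0.28},{"jaw":1,"x":2,"y":13,"z":2,"rx":0,"ry":0,"rz":-0.42},{"jaw":1,"x":2.5,"y":17,"z":2,"rx":0,"ry":0,"rz":-0.56},{"jaw":1,"x":3,"y":21,"z":2,"rx":0,"ry":0,"rz":-0.7},{"jaw":1,"x":3.5,"y":25,"z":2,"rx":0,"ry":0,"rz":-0.84},{"jaw":1,"x":4,"y":29,"z":2,"rx":0,"ry":0,"rz":-0.98},{"jaw":1,"x":4.5,"y":33,"z":2,"rx":0,"ry":0,"rz":-1.12},{"jaw":1,"x":5,"y":36,"z":2,"rx":0,"ry":0,"rz":-1.26},{"jaw":1,"x":5.3,"y":38.2,"z":1,"rx":0,"ry":0,"rz":-1.36},{"jaw":1,"x":5.3,"y":38.2,"z":0,"rx":0,"ry":0,"rz":-1.401},{"jaw":1,"x":5.3,"y":38.2,"z":-1,"rx":0,"ry":0,"rz":-1.401},{"jaw":1,"x":5.3,"y":38.2,"z":-3,"rx":0,"ry":0,"rz":-1.401},{"jaw":1,"x":5.3,"y":38.2,"z":-5,"rx":0,"ry":0,"rz":-1.401},{"jaw":1,"x":5.3,"y":38.2,"z":-6,"rx":0,"ry":0,"rz":-1.401},{"jaw":1,"x":5.3,"y":38.2,"z":-6,"rx":0,"ry":0,"rz":-1.401},{"jaw":1,"x":5.3,"y":38.2,"z":-6,"rx":0,"ry":0,"rz":-1.401}]'
python3 - <<'E'
from h import *
from scipy.spatial.transform import Rotation as Ro
s=get_state(); print(s["tcp_pos"],s["wrist_force"],s["moment"],s["joint_pos"])
q=s["tool_rot"];R=Ro.from_quat(np.r_[q[1:],q[0]]).as_matrix();print(R.round(4),np.degrees(np.arctan2(R[1,0],R[0,0])))
for n in ("wrist","top","scene"):
    d=get_image(n); cv2.imwrite(f"pics/{n}3.png",d["image"][:,:,::-1])
E
```

```text
time_s: 6.45
tcp_pos: [0.5431, 0.0335, 0.0699]
tool_rot: [-0.707, 0.707, -0.021, 0.021]
wrist_force: [-0.2, 0.2, -4.2]
gripper_width: 0.015
[0.54305308 0.03352106 0.06989845] [-0.22627332  0.21547929 -4.20635465] [-0.00115421  0.01452625  0.00965298] [ 5.89009147e-02  4.40022048e-01  1.93090417e+00 -2.05073301e-05
  7.71449517e-01  1.18839565e-01]
[[ 9.982e-01 -8.000e-04  5.990e-02]
 [-5.990e-02 -1.000e-04  9.982e-01]
 [-8.000e-04 -1.000e+00 -1.000e-04]] -3.4333914152466694
```

View pics/scene3.png

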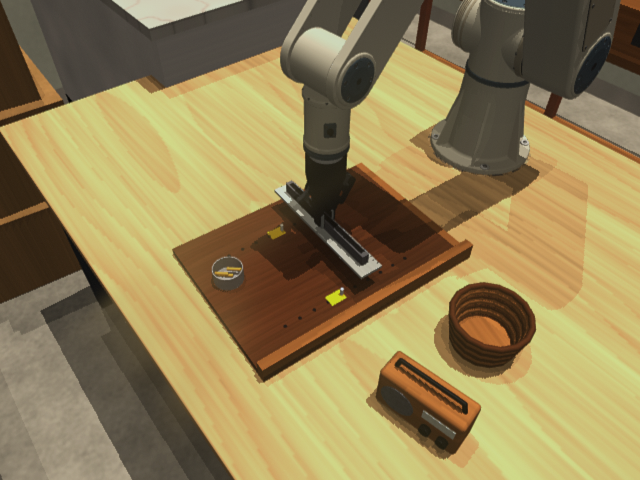

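View pics/top3.png

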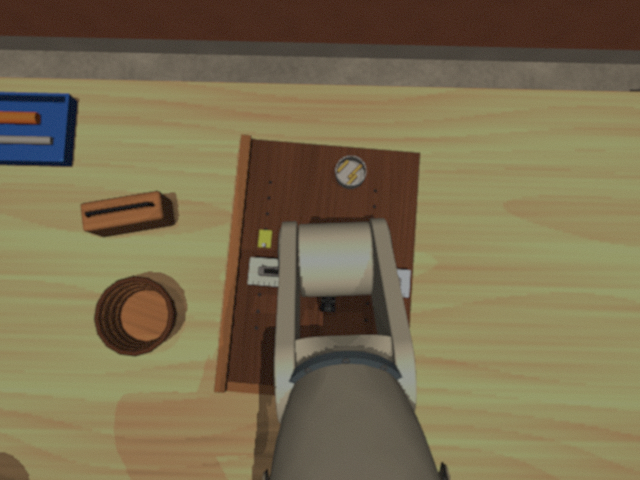

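View pics/wrist3.png

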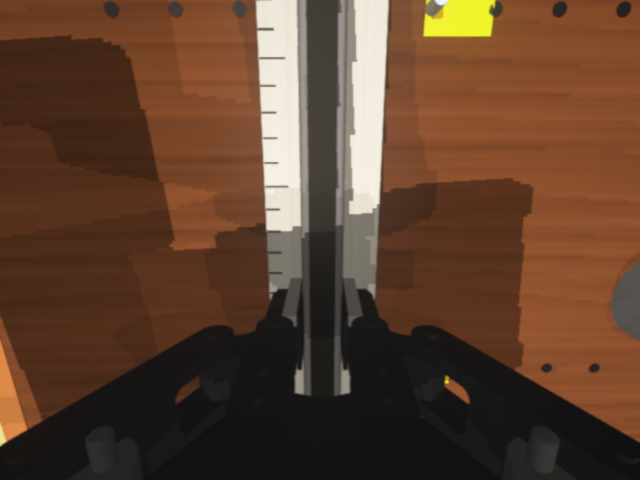

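```bash
python3 -m jog '[{"jaw":1,"x":0,"y":0,"z":-2,"rx":0,"ry":0,"rz":0},{"jaw":1,"x":0,"y":0,"z":-3.7,"rx":0,"ry":0,"rz":0},{"jaw":1,"x":0,"y":0,"z":-3.7,"rx":0,"ry":0,"rz":0},{"jaw":1,"x":0,"y":0,"z":-3.7,"rx":0,"ry":0,"rz":0},{"jaw":1,"x":0,"y":0,"z":-3.7,"rx":0,"ry":0,"rz":0}]'
cat > st.py <<'E'
from h import *
import sys
from scipy.spatial.transform import Rotation as Ro
s=get_state();q=s["tool_rot"];R=Ro.from_quat(np.r_[q[1:],q[0]]).as_matrix()
e=np.array([[.99818,-.0603],[.0603,.99818]])
print("t",round(s["time_s"],2),"tcp",np.round(np.array(s["tcp_pos"])*1000,2),"F",np.round(s["wrist_force"],2),"M",np.round(s["moment"],3),"Fpanel",(e@np.array(s["wrist_force"])[:2]).round(2),"ang",np.degrees(np.arctan2(R[1,0],R[0,0])).round(3))
E
python3 st.py; python3 -m jog '[{"jaw":1,"x":0,"y":0,"z":0,"rx":0,"ry":0,"rz":0}]'>/dev/null; python3 st.py;python3 -m jog '[{"jaw":1,"x":0,"y":0,"z":0,"rx":0,"ry":0,"rz":0}]'>/dev/null; python3 st.py
```

```text
time_s: 7.1
tcp_pos: [0.5441, 0.0339, 0.0342]
tool_rot: [0.707, -0.707, 0.021, -0.022]
wrist_force: [0.5, -0.1, -2.9]
gripper_width: 0.0149
t 7.1 tcp [544.05  33.89  34.19] F [ 0.47 -0.11 -2.93] M [-0.014 -0.009  0.025] Fpanel [ 0.47 -0.08] ang -3.435
t 7.2 tcp [543.95  33.84  34.1 ] F [-0.5   0.76 -3.21] M [ 0.043 -0.063 -0.019] Fpanel [-0.54  0.73] ang -3.437
t 7.3 tcp [543.67  33.85  33.8 ] F [ 0.6   0.08 -4.  ] M [0.003 0.053 0.043] Fpanel [0.59 0.12] ang -3.44
```

```bash
cat > st.py <<'E'
from h import *
import sys
from scipy.spatial.transform import Rotation as Ro
n=int(sys.argv[1]) if len(sys.argv)>1 else 4
F=[];M=[];P=[]
for i in range(n):
    s=get_state();F.append(s["wrist_force"]);M.append(s["moment"]);P.append(s["tcp_pos"])
    if i<n-1: get_image("wrist")
q=s["tool_rot"];R=Ro.from_quat(np.r_[q[1:],q[0]]).as_matrix()
e=np.array([[.99818,-.0603],[.0603,.99818]])
F=np.array(F);f=F.mean(0)
print("t",round(s["time_s"],2),"tcp",(np.mean(P,0)*1000).round(2),"Fpanel",(e@f[:2]).round(2),"Fz",f[2].round(2),"M",np.mean(M,0).round(3),"sd",F.std(0).round(2),"ang",np.degrees(np.arctan2(R[1,0],R[0,0])).round(3),"w",round(s["gripper_width"]*1000,2))
E
python3 -m jog '[{"jaw":1,"x":0,"y":0,"z":-0.2,"rx":0,"ry":0,"rz":0},{"jaw":1,"x":0,"y":0,"z":-0.4,"rx":0,"ry":0,"rz":0},{"jaw":1,"x":0,"y":0,"z":-0.4,"rx":0,"ry":0,"rz":0}]'>/dev/null; python3 st.py
python3 -m jog '[{"jaw":1,"x":0,"y":0,"z":-0.05,"rx":0,"ry":0,"rz":0},{"jaw":1,"x":0,"y":0,"z":-0.05,"rx":0,"ry":0,"rz":0}]'>/dev/null; python3 st.py
```

```text
t 7.75 tcp [543.09  33.81  28.92] Fpanel [-0.09 -0.09] Fz -3.85 M [ 0.002 -0.001  0.004] sd [0.23 0.36 0.15] ang -3.436 w 14.66
t 8.1 tcp [543.13  33.81  28.83] Fpanel [-2.34  0.23] Fz 3.79 M [-0.035  0.386 -0.014] sd [0.39 0.32 1.  ] ang -3.436 w 14.98
```

```bash

python3 -m jog '[{"jaw":1,"x":0,"y":0,"z":0.03,"rx":0,"ry":0,"rz":0},{"jaw":1,"x":0,"y":0,"z":0.03,"rx":0,"ry":0,"rz":0}]'>/dev/null; python3 st.py
```

```text
t 8.45 tcp [543.16  33.81  28.84] Fpanel [-1.83  0.04] Fz 0.41 M [-0.039  0.21   0.009] sd [0.32 0.53 0.66] ang -3.435 w 14.93
```

```bash

python3 -m jog '[{"jaw":1,"x":0.2,"y":-0.01,"z":0.02,"rx":0,"ry":0,"rz":0},{"jaw":1,"x":0.5,"y":-0.03,"z":0.02,"rx":0,"ry":0,"rz":0},{"jaw":1,"x":1,"y":-0.06,"z":0.02,"rx":0,"ry":0,"rz":0},{"jaw":1,"x":1.5,"y":-0.09,"z":0.02,"rx":0,"ry":0,"rz":0},{"jaw":1,"x":1.8,"y":-0.11,"z":0.02,"rx":0,"ry":0,"rz":0},{"jaw":1,"x":2,"y":-0.12,"z":0.02,"rx":0,"ry":0,"rz":0},{"jaw":1,"x":2,"y":-0.12,"z":0.02,"rx":0,"ry":0,"rz":0}]' 25; python3 st.py
python3 - <<'E'
from h import *
for n in ("wrist","top","scene"):
    d=get_image(n); cv2.imwrite(f"pics/{n}4.png",d["image"][:,:,::-1])
E
```

```text
time_s: 9.15
tcp_pos: [0.5635, 0.0326, 0.029]
tool_rot: [0.707, -0.707, 0.021, -0.021]
wrist_force: [0.0, -0.1, -3.5]
gripper_width: 0.0148
t 9.3 tcp [563.16  32.6   29.01] Fpanel [ 0.07 -0.03] Fz -3.45 M [ 0.022 -0.005  0.013] sd [0.06 0.28 0.22] ang -3.44 w 14.78
```

View pics/wrist4.png

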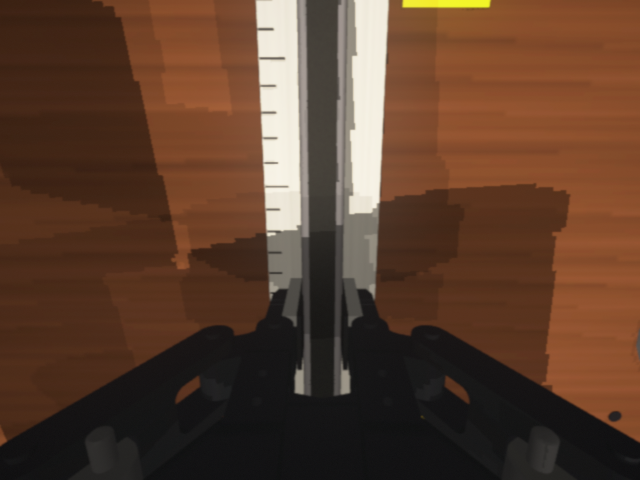

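View pics/scene4.png

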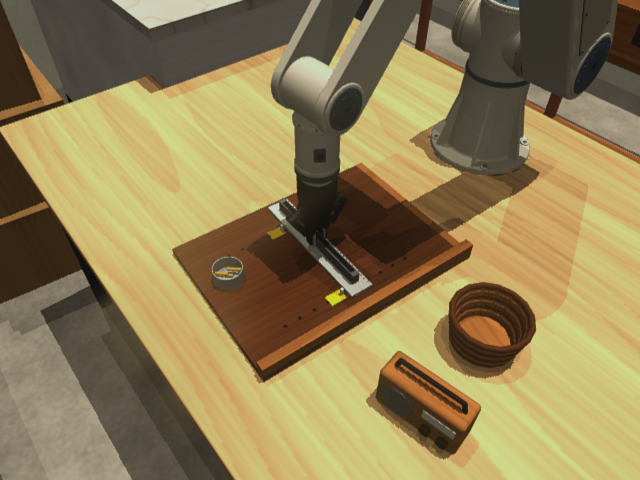

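```bash

python3 -m jog '[{"jaw":1,"x":0.05,"y":0,"z":0,"rx":0,"ry":0,"rz":0},{"jaw":1,"x":0.1,"y":0,"z":0,"rx":0,"ry":0,"rz":0},{"jaw":1,"x":0.15,"y":-0.01,"z":0,"rx":0,"ry":0,"rz":0},{"jaw":1,"x":0.2,"y":-0.01,"z":0,"rx":0,"ry":0,"rz":0},{"jaw":1,"x":0.25,"y":-0.01,"z":0,"rx":0,"ry":0,"rz":0}]' >/dev/null; python3 st.py
python3 -m jog '[{"jaw":1,"x":0.02,"y":0,"z":0,"rx":0,"ry":0,"rz":0},{"jaw":1,"x":0.04,"y":0,"z":0,"rx":0,"ry":0,"rz":0},{"jaw":1,"x":0.06,"y":0,"z":0,"rx":0,"ry":0,"rz":0}]' >/dev/null; python3 st.py
```

```text
t 10.1 tcp [565.75  32.52  29.07] Fpanel [-0.18  0.39] Fz -3.61 M [ 0.014  0.018 -0.005] sd [0.3  0.21 0.35] ang -3.438 w 14.89
t 10.55 tcp [566.32  32.51  29.1 ] Fpanel [ 0.11 -0.17] Fz -3.68 M [-0.006  0.001  0.01 ] sd [0.33 0.31 0.58] ang -3.435 w 14.87
```

```bash

python3 -m jog '[{"jaw":1,"x":0.02,"y":0,"z":0,"rx":0,"ry":0,"rz":0},{"jaw":1,"x":0.04,"y":0,"z":0,"rx":0,"ry":0,"rz":0}]' >/dev/null; python3 st.py 3
```

```text
t 10.85 tcp [566.71  32.53  29.09] Fpanel [-0.27  0.01] Fz -3.88 M [ 0.001 -0.035 -0.008] sd [0.12 0.41 0.41] ang -3.436 w 15.1
```

```bash

python3 -m jog '[{"jaw":1,"x":0.02,"y":0,"z":0,"rx":0,"ry":0,"rz":0},{"jaw":1,"x":0.04,"y":0,"z":0,"rx":0,"ry":0,"rz":0},{"jaw":1,"x":0.06,"y":0,"z":0,"rx":0,"ry":0,"rz":0}]' >/dev/null; python3 st.py 3
```

```text
t 11.25 tcp [567.31  32.53  29.08] Fpanel [-0.4 -0.4] Fz -4.19 M [ 0.    -0.02  -0.007] sd [0.54 0.68 0.49] ang -3.44 w 15.25
```

```bash

python3 -m jog '[{"jaw":1,"x":0.02,"y":0,"z":0,"rx":0,"ry":0,"rz":0},{"jaw":1,"x":0.04,"y":0,"z":0,"rx":0,"ry":0,"rz":0}]' >/dev/null; python3 st.py 3
```

```text
t 11.55 tcp [567.72  32.52  29.09] Fpanel [0.13 0.1 ] Fz -4.13 M [-0.019 -0.005  0.01 ] sd [0.18 0.31 0.5 ] ang -3.44 w 15.16
```

```bash

python3 -m jog '[{"jaw":1,"x":0.02,"y":0,"z":0,"rx":0,"ry":0,"rz":0},{"jaw":1,"x":0.04,"y":0,"z":0,"rx":0,"ry":0,"rz":0}]' >/dev/null; python3 st.py 3
```

```text
t 11.85 tcp [568.13  32.53  29.1 ] Fpanel [0.15 0.18] Fz -3.99 M [ 0.004  0.007 -0.002] sd [0.15 0.28 0.17] ang -3.437 w 14.89
```

```bash

python3 -m jog '[{"jaw":1,"x":0.02,"y":0,"z":0,"rx":0,"ry":0,"rz":0},{"jaw":1,"x":0.03,"y":0,"z":0,"rx":0,"ry":0,"rz":0}]' >/dev/null; python3 st.py 3
```

```text
t 12.15 tcp [568.38  32.51  29.07] Fpanel [0.09 0.7 ] Fz -4.03 M [ 0.015 -0.001  0.005] sd [0.31 0.29 0.23] ang -3.437 w 14.91
```

```bash

python3 -m jog '[{"jaw":1,"x":0.02,"y":0,"z":0,"rx":0,"ry":0,"rz":0},{"jaw":1,"x":0.03,"y":0,"z":0,"rx":0,"ry":0,"rz":0}]' >/dev/null; python3 st.py 3
```

```text
t 12.45 tcp [568.71  32.53  29.08] Fpanel [ 0.35 -0.27] Fz -3.85 M [-0.007  0.008 -0.013] sd [0.26 0.44 0.46] ang -3.439 w 14.55
```

```bash

python3 -m jog '[{"jaw":1,"x":0.02,"y":0,"z":0,"rx":0,"ry":0,"rz":0}]' >/dev/null; python3 st.py 3
```

```text
t 12.65 tcp [568.89  32.52  29.08] Fpanel [-0.69  0.61] Fz -4.27 M [-0.013  0.013  0.033] sd [0.58 0.74 0.37] ang -3.436 w 15.23
```

```bash

python3 -m jog '[{"jaw":1,"x":0.02,"y":0,"z":0,"rx":0,"ry":0,"rz":0}]' >/dev/null; python3 st.py 3
```

```text
t 12.85 tcp [569.02  32.51  29.06] Fpanel [-0.3  -0.13] Fz -4.15 M [-0.023  0.052 -0.023] sd [0.13 0.28 0.37] ang -3.438 w 14.74
```

```bash

python3 -m jog '[{"jaw":1,"x":0.02,"y":0,"z":0,"rx":0,"ry":0,"rz":0}]' >/dev/null; python3 st.py 3
```

```text
t 13.05 tcp [569.09  32.52  29.03] Fpanel [-0.71  0.64] Fz -3.37 M [ 0.009  0.168 -0.025] sd [0.39 0.65 0.86] ang -3.442 w 14.72
```

```bash

python3 -m jog '[{"jaw":1,"x":0.01,"y":0,"z":0,"rx":0,"ry":0,"rz":0}]' >/dev/null; python3 st.py 5
```

```text
t 13.35 tcp [569.12  32.52  29.03] Fpanel [-1.44  0.24] Fz -3.23 M [ 0.01   0.285 -0.027] sd [0.54 0.54 0.76] ang -3.439 w 15.14
```

```bash

python3 -m jog '[{"jaw":1,"x":0.01,"y":0,"z":0,"rx":0,"ry":0,"rz":-0.001}]' >/dev/null; python3 st.py 5
```

```text
t 13.65 tcp [569.15  32.52  29.01] Fpanel [-2.52  0.15] Fz -2.37 M [0.022 0.483 0.064] sd [0.74 0.54 0.66] ang -3.494 w 15.11
```

```bash

python3 -m jog '[{"jaw":1,"x":0.01,"y":0,"z":0,"rx":0,"ry":0,"rz":0}]' >/dev/null; python3 st.py 5
```

```text
t 13.95 tcp [569.19  32.51  28.99] Fpanel [-3.85  0.23] Fz -1.66 M [0.042 0.69  0.072] sd [0.58 0.52 0.47] ang -3.494 w 15.0
```

```bash
python3 st.py 3
python3 -m jog '[{"jaw":1,"x":-0.01,"y":0,"z":0,"rx":0,"ry":0,"rz":0},{"jaw":1,"x":-0.006,"y":0.1,"z":0,"rx":0,"ry":0,"rz":0},{"jaw":1,"x":0.006,"y":0.3,"z":0,"rx":0,"ry":0,"rz":0},{"jaw":1,"x":0.018,"y":0.5,"z":0,"rx":0,"ry":0,"rz":0}]' >/dev/null; python3 st.py 4
```

```text
t 14.05 tcp [569.19  32.51  28.99] Fpanel [-4.19  0.53] Fz -1.3 M [0.066 0.758 0.036] sd [0.44 0.16 0.28] ang -3.493 w 14.5
t 14.6 tcp [569.53  37.67  28.91] Fpanel [-4.42 -1.07] Fz -3.75 M [-0.168  0.792  0.017] sd [0.79 1.16 0.36] ang -3.491 w 15.09
```

```bash

python3 -m jog '[{"jaw":1,"x":-0.02,"y":0,"z":0,"rx":0,"ry":0,"rz":0},{"jaw":1,"x":-0.014,"y":0.1,"z":0,"rx":0,"ry":0,"rz":0},{"jaw":1,"x":-0.002,"y":0.3,"z":0,"rx":0,"ry":0,"rz":0},{"jaw":1,"x":0.01,"y":0.5,"z":0,"rx":0,"ry":0,"rz":0}]' >/dev/null; python3 st.py 4
```

```text
t 15.15 tcp [569.84  42.74  29.09] Fpanel [-4.5  -1.19] Fz -3.93 M [-0.205  0.795  0.031] sd [0.22 1.06 0.24] ang -3.494 w 15.14
```

```bash

python3 -m jog '[{"jaw":1,"x":-0.02,"y":0,"z":0,"rx":0,"ry":0,"rz":0}]' >/dev/null; python3 st.py 4
```

```text
t 15.4 tcp [569.82  42.78  29.12] Fpanel [-3.23  0.88] Fz -4.64 M [0.129 0.677 0.021] sd [0.47 0.22 0.47] ang -3.498 w 14.59
```

```bash

python3 -m jog '[{"jaw":1,"x":-0.02,"y":0,"z":0,"rx":0,"ry":0,"rz":0},{"jaw":1,"x":-0.014,"y":0.1,"z":0,"rx":0,"ry":0,"rz":0},{"jaw":1,"x":-0.002,"y":0.3,"z":0,"rx":0,"ry":0,"rz":0},{"jaw":1,"x":0.01,"y":0.5,"z":0,"rx":0,"ry":0,"rz":0}]' >/dev/null; python3 st.py 4
```

```text
t 15.95 tcp [570.07  47.72  29.21] Fpanel [-2.22 -0.59] Fz -4.09 M [-0.084  0.455  0.027] sd [0.35 0.82 0.51] ang -3.493 w 14.79
```

```bash

python3 -m jog '[{"jaw":1,"x":0.006,"y":0.1,"z":0,"rx":0,"ry":0,"rz":0},{"jaw":1,"x":0.018,"y":0.3,"z":0,"rx":0,"ry":0,"rz":0},{"jaw":1,"x":0.03,"y":0.5,"z":0,"rx":0,"ry":0,"rz":0},{"jaw":1,"x":0.03,"y":0.5,"z":0,"rx":0,"ry":0,"rz":0}]' >/dev/null; python3 st.py 4
python3 - <<'E'
from h import *
for n in ("top","scene"):
    d=get_image(n); im=d["image"]
    cv2.imwrite(f"pics/{n}5.png",cv2.resize(im[220:320,215:295] if n=="top" else im[190:330,250:450],None,fx=4,fy=4)[:,:,::-1])
E
```

```text
t 16.5 tcp [570.34  52.82  29.17] Fpanel [-1.29  0.52] Fz -3.96 M [0.131 0.221 0.021] sd [0.36 0.46 0.77] ang -3.497 w 15.24
```

View pics/scene5.png

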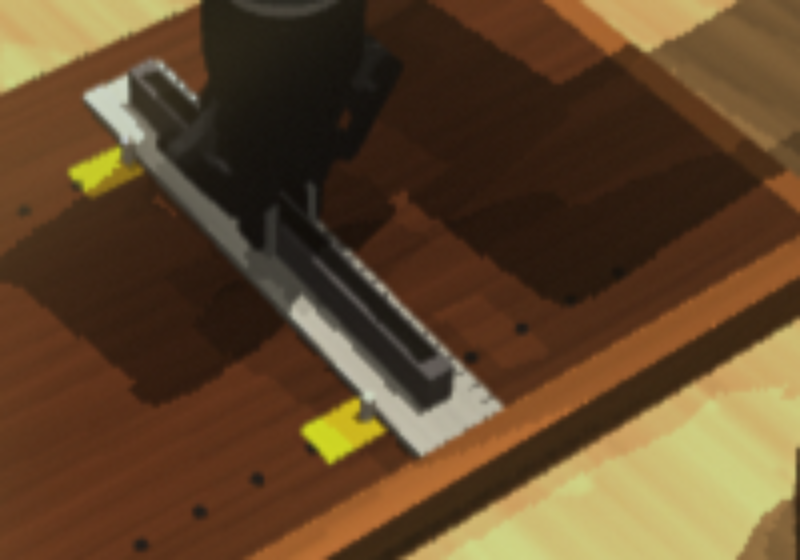

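View pics/top5.png

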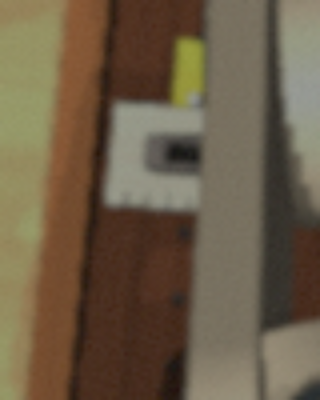

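```bash

python3 -m jog '[{"jaw":1,"x":0.005,"y":0.05,"z":0,"rx":0,"ry":0,"rz":0},{"jaw":1,"x":0.008,"y":0.1,"z":0,"rx":0,"ry":0,"rz":0},{"jaw":1,"x":0.011,"y":0.15,"z":0,"rx":0,"ry":0,"rz":0},{"jaw":1,"x":0.014,"y":0.2,"z":0,"rx":0,"ry":0,"rz":0},{"jaw":1,"x":0.017,"y":0.25,"z":0,"rx":0,"ry":0,"rz":0}]' >/dev/null; python3 st.py 4
python3 -m jog '[{"jaw":1,"x":0.002,"y":0.03,"z":0,"rx":0,"ry":0,"rz":0},{"jaw":1,"x":0.004,"y":0.06,"z":0,"rx":0,"ry":0,"rz":0}]' >/dev/null; python3 st.py 3
```

```text
t 17.25 tcp [570.4   55.1   29.13] Fpanel [-0.1   0.13] Fz -4.67 M [-0.003 -0.014 -0.002] sd [0.41 0.63 0.5 ] ang -3.495 w 15.04
t 17.55 tcp [570.36  55.68  29.11] Fpanel [0.11 0.38] Fz -3.75 M [-0.004  0.005 -0.028] sd [0.74 0.15 0.15] ang -3.494 w 14.95
```

```bash

python3 -m jog '[{"jaw":1,"x":0.001,"y":0.02,"z":0,"rx":0,"ry":0,"rz":0},{"jaw":1,"x":0.003,"y":0.04,"z":0,"rx":0,"ry":0,"rz":0}]' >/dev/null; python3 st.py 3
```

```text
t 17.85 tcp [570.33  56.03  29.09] Fpanel [0.32 0.66] Fz -4.03 M [-0.031  0.014  0.009] sd [0.07 0.78 0.27] ang -3.494 w 14.99
```

```bash

python3 -m jog '[{"jaw":1,"x":0.001,"y":0.02,"z":0,"rx":0,"ry":0,"rz":0},{"jaw":1,"x":0.003,"y":0.04,"z":0,"rx":0,"ry":0,"rz":0}]' >/dev/null; python3 st.py 3
```

```text
t 18.15 tcp [570.33  56.43  29.07] Fpanel [-0.81 -0.47] Fz -3.52 M [-0.011  0.019 -0.008] sd [0.45 0.37 0.43] ang -3.497 w 14.8
```

```bash

python3 -m jog '[{"jaw":1,"x":0.02,"y":0.02,"z":0,"rx":0,"ry":0,"rz":0},{"jaw":1,"x":0.035,"y":0.03,"z":0,"rx":0,"ry":0,"rz":0}]' >/dev/null; python3 st.py 3
```

```text
t 18.45 tcp [570.53  56.72  29.04] Fpanel [-0.59  0.23] Fz -3.31 M [-0.036  0.117  0.014] sd [0.38 0.27 0.21] ang -3.494 w 14.75
```

```bash

python3 -m jog '[{"jaw":1,"x":0.01,"y":0.02,"z":0,"rx":0,"ry":0,"rz":0}]' >/dev/null; python3 st.py 3
```

```text
t 18.65 tcp [570.56  56.88  29.01] Fpanel [-1.05 -0.55] Fz -3.86 M [-0.111  0.175  0.009] sd [0.13 0.14 0.23] ang -3.494 w 14.89
```

```bash

python3 -m jog '[{"jaw":1,"x":0.006,"y":0.02,"z":0,"rx":0,"ry":0,"rz":0}]' >/dev/null; python3 st.py 3
```

```text
t 18.85 tcp [570.62  57.08  29.01] Fpanel [-1.24 -0.48] Fz -3.6 M [-0.135  0.235 -0.011] sd [0.36 0.48 0.1 ] ang -3.494 w 15.05
```

```bash

python3 -m jog '[{"jaw":1,"x":0.001,"y":0.02,"z":0,"rx":0,"ry":0,"rz":0}]' >/dev/null; python3 st.py 3
```

```text
t 19.05 tcp [570.63  57.28  29.  ] Fpanel [-1.95 -0.77] Fz -4.09 M [-0.148  0.309 -0.003] sd [0.19 0.18 0.39] ang -3.495 w 14.73
```

```bash

python3 -m jog '[{"jaw":1,"x":0.001,"y":0.02,"z":0,"rx":0,"ry":0,"rz":0}]' >/dev/null; python3 st.py 3
```

```text
t 19.25 tcp [570.64  57.49  29.01] Fpanel [-2.01 -1.2 ] Fz -4.16 M [-0.177  0.393  0.003] sd [0.1  0.64 0.03] ang -3.493 w 14.71
```

```bash

python3 -m jog '[{"jaw":1,"x":0.001,"y":0.02,"z":0,"rx":0,"ry":0,"rz":0}]' >/dev/null; python3 st.py 3
```

```text
t 19.45 tcp [570.69  57.68  29.02] Fpanel [-2.34 -1.34] Fz -4.09 M [-0.212  0.421  0.028] sd [0.45 0.55 0.16] ang -3.494 w 14.87
```

```bash

python3 -m jog '[{"jaw":1,"x":0.001,"y":0.02,"z":0,"rx":0,"ry":0,"rz":0}]' >/dev/null; python3 st.py 3
```

```text
t 19.65 tcp [570.68  57.88  29.02] Fpanel [-3.   -1.19] Fz -4.05 M [-0.214  0.467 -0.004] sd [0.57 0.38 0.24] ang -3.492 w 14.76
```

```bash

python3 -m jog '[{"jaw":1,"x":-0.02,"y":0.02,"z":0,"rx":0,"ry":0,"rz":0}]' >/dev/null; python3 st.py 3
```

```text
t 19.85 tcp [570.68  58.13  29.08] Fpanel [-2.3  -1.31] Fz -3.98 M [-0.2    0.401  0.016] sd [0.31 0.19 0.63] ang -3.5 w 14.93
```

```bash

python3 -m jog '[{"jaw":1,"x":-0.01,"y":0.02,"z":0,"rx":0,"ry":0,"rz":0}]' >/dev/null; python3 st.py 3
```

```text
t 20.05 tcp [570.68  58.37  29.11] Fpanel [-1.59 -1.41] Fz -4.57 M [-0.179  0.362  0.02 ] sd [0.06 0.32 0.07] ang -3.496 w 14.27
```

```bash

python3 -m jog '[{"jaw":1,"x":0,"y":0.02,"z":0,"rx":0,"ry":0,"rz":0}]' >/dev/null; python3 st.py 3
```

```text
t 20.25 tcp [570.7   58.56  29.13] Fpanel [-1.61 -1.37] Fz -3.77 M [-0.139  0.312  0.032] sd [0.47 0.44 0.39] ang -3.496 w 14.42
```

```bash

python3 -m jog '[{"jaw":1,"x":0,"y":0.02,"z":0,"rx":0,"ry":0,"rz":0}]' >/dev/null; python3 st.py 3
```

```text
t 20.45 tcp [570.7   58.75  29.13] Fpanel [-1.87 -1.21] Fz -3.83 M [-0.161  0.307  0.018] sd [1.02 0.14 0.46] ang -3.491 w 14.81
```

```bash

python3 -m jog '[{"jaw":1,"x":0,"y":0.02,"z":0,"rx":0,"ry":0,"rz":0}]' >/dev/null; python3 st.py 3
```

```text
t 20.65 tcp [570.69  58.78  29.12] Fpanel [-1.24 -2.54] Fz -3.59 M [-0.45   0.298 -0.009] sd [0.28 1.08 0.67] ang -3.496 w 14.87
```

```bash

python3 -m jog '[{"jaw":1,"x":0,"y":0.02,"z":0,"rx":0,"ry":0,"rz":0}]' >/dev/null; python3 st.py 3
```

```text
t 20.85 tcp [570.67  58.8   29.12] Fpanel [-1.13 -5.1 ] Fz -3.01 M [-0.827  0.207 -0.012] sd [0.31 0.31 0.37] ang -3.486 w 15.13
```

```bash

python3 -m jog '[{"jaw":1,"x":0,"y":-0.025,"z":0,"rx":0,"ry":0,"rz":0}]' >/dev/null; python3 st.py 5
```

```text
t 21.15 tcp [570.7   58.79  29.13] Fpanel [-1.1  -3.77] Fz -3.33 M [-0.624  0.215  0.039] sd [0.35 0.64 0.44] ang -3.495 w 14.45
```

```bash

python3 -m jog '[{"jaw":1,"x":0,"y":-0.015,"z":0,"rx":0,"ry":0,"rz":0}]' >/dev/null; python3 st.py 5
```

```text
t 21.45 tcp [570.68  58.78  29.12] Fpanel [-0.37 -2.86] Fz -3.87 M [-0.502  0.166  0.01 ] sd [0.25 0.7  0.51] ang -3.497 w 14.74
```

```bash

python3 -m jog '[{"jaw":1,"x":0.005,"y":-0.01,"z":-0.02,"rx":0,"ry":0,"rz":0}]' >/dev/null; python3 st.py 4
```

```text
t 21.7 tcp [570.67  58.77  28.94] Fpanel [-1.07 -2.04] Fz -1.96 M [-0.284  0.258  0.019] sd [0.65 0.31 0.45] ang -3.499 w 14.46
```

```bash

python3 -m jog '[{"jaw":1,"x":0,"y":0,"z":-0.01,"rx":0,"ry":0,"rz":0}]' >/dev/null; python3 st.py 4
```

```text
t 21.95 tcp [570.69  58.77  28.88] Fpanel [-1.6  -0.95] Fz -1.96 M [-0.163  0.261  0.036] sd [0.18 0.5  0.61] ang -3.499 w 14.99
```

```bash

python3 -m jog '[{"jaw":0.6,"x":0,"y":0,"z":0,"rx":0,"ry":0,"rz":0},{"jaw":0.4,"x":0,"y":0,"z":0,"rx":0,"ry":0,"rz":0},{"jaw":0.2,"x":0,"y":0,"z":0,"rx":0,"ry":0,"rz":0},{"jaw":0.2,"x":0,"y":0,"z":0,"rx":0,"ry":0,"rz":0}]' >/dev/null; python3 st.py 3
python3 -m jog '[{"jaw":0.2,"x":0,"y":0,"z":1,"rx":0,"ry":0,"rz":0},{"jaw":0.2,"x":0,"y":0,"z":3,"rx":0,"ry":0,"rz":0},{"jaw":0.2,"x":0,"y":0,"z":7,"rx":0,"ry":0,"rz":0},{"jaw":0.2,"x":0,"y":0,"z":11,"rx":0,"ry":0,"rz":0},{"jaw":0.2,"x":-4,"y":0,"z":15,"rx":0,"ry":0,"rz":0},{"jaw":0.2,"x":-8,"y":0,"z":19,"rx":0,"ry":0,"rz":0},{"jaw":0.2,"x":-12,"y":0,"z":20,"rx":0,"ry":0,"rz":0},{"jaw":0.2,"x":-16,"y":0,"z":20,"rx":0,"ry":0,"rz":0},{"jaw":0.2,"x":-20,"y":0,"z":20,"rx":0,"ry":0,"rz":0},{"jaw":0.2,"x":-20,"y":0,"z":20,"rx":0,"ry":0,"rz":0}]'
python3 - <<'E'
from h import *
for n in ("wrist","top","scene"):
    s=get_state();d=get_image(n); im=d["image"]
    cv2.imwrite(f"pics/{n}6.png",im[:,:,::-1])
    if n=="scene": cv2.imwrite(f"pics/scene6c.png",cv2.resize(im[190:330,250:450],None,fx=4,fy=4,interpolation=cv2.INTER_CUBIC)[:,:,::-1])
    if n=="top": cv2.imwrite(f"pics/top6c.png",cv2.resize(im[210:340,215:425],None,fx=3.8,fy=3.8,interpolation=cv2.INTER_CUBIC)[:,:,::-1])
E
```

```text
t 22.45 tcp [570.87  58.68  28.91] Fpanel [-0.41  0.15] Fz -0.0 M [-0.006  0.009 -0.039] sd [0.08 0.41 0.5 ] ang -3.496 w 34.27
time_s: 23.45
tcp_pos: [0.3658, 0.0583, 0.2289]
tool_rot: [-0.707, 0.707, -0.022, 0.021]
wrist_force: [0.3, -0.4, -0.5]
gripper_width: 0.034
```

View pics/scene6c.png

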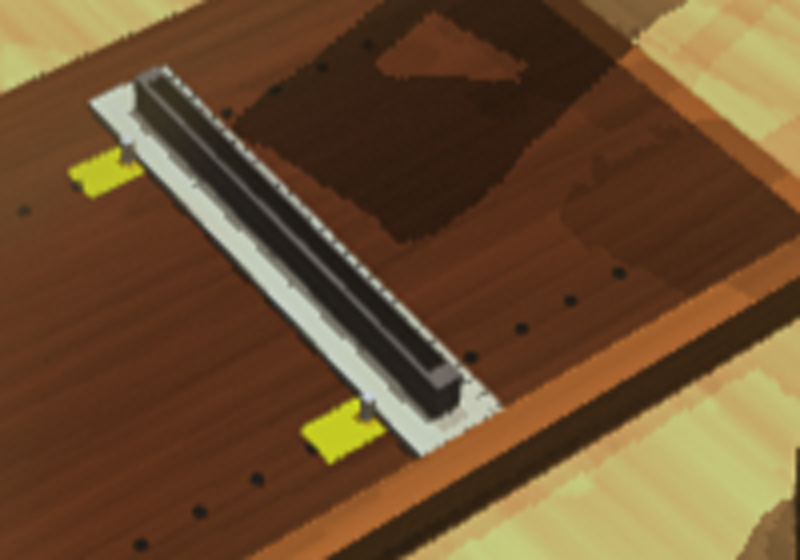

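View pics/top6c.png

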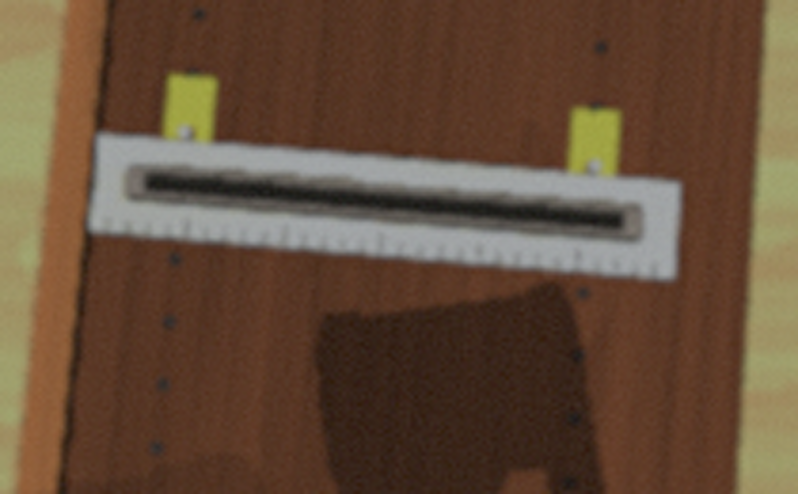

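View pics/wrist6.png

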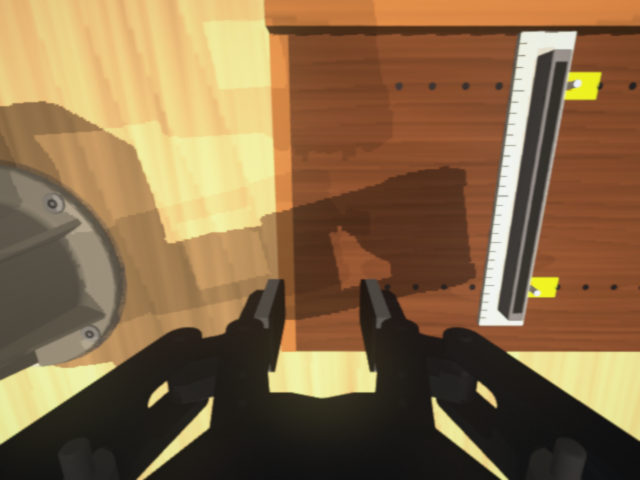

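```bash
python3 - <<'E'
from h import *
d=get_image("top"); im=d["image"]; hsv=cv2.cvtColor(im,cv2.COLOR_RGB2HSV)
m=cv2.inRange(hsv,(0,0,80),(180,75,255)); k=np.zeros_like(m); k[230:300,232:402]=1; m=cv2.morphologyEx(m*k,cv2.MORPH_CLOSE,np.ones((9,9)))
m=cv2.morphologyEx(m,cv2.MORPH_OPEN,np.ones((9,9)))
c=max(cv2.findContours(m,cv2.RETR_EXTERNAL,cv2.CHAIN_APPROX_NONE)[0],key=cv2.contourArea)
r=cv2.minAreaRect(ray(d,c[:,0,:],.025)[:,:2].astype(np.float32)); print(r)
q=np.array(r[0]); e=np.array([[.99818,-.0603],[.0603,.99818]])
for p in [(0.60509,0.16116),(0.59244,-0.04829)]: print(e@(np.array(p)-q))
E
```

```text
((0.57053542137146, 0.05820085108280182), (0.3033520579338074, 0.05579123646020889), 86.49533081054688)
[0.02828325 0.1048554 ]
[ 0.02828611 -0.10497619]
```

```bash
python3 -c "
from cell import *
print(finish_job())"
```

```text
the job is handed in; nothing more can be done
None
```

The straightedge is lying on the panel against both pegs with its end butted against the strip. The gripper is open and clear, and the job was handed in at about 24 s.

I gripped it by its rib, set it on the panel, and slid it up until the wrist force and moment showed both pegs loaded. I estimate about 1.5 to 2 N on each. I then slid it along the pegs until the strip was felt, eased off, set its weight down and let go.

**Final check:** in the top camera image, the line through the pegs is 28.3 mm from the rule's centre at both pegs (28.5 expected). Peg A is 104.9 mm along it (105 expected), and the three camera views agree. The basket, radio and tin were never approached; I did not measure their positions again afterwards.

**What was less than clean:**
- **Strip force:** one step at the strip took the averaged wrist force to 5.1 N. Peg friction was probably about 0.5 N of that, so I put the strip at roughly 4.6 N. I backed off straight away, but the wrist sensor alone cannot show it stayed under 5 N.
- **Light touch on the panel:** the rule rested only lightly on the panel, or hovered a few tenths of a millimetre, during parts of the slide.
- **Lost peg contact:** it came off the pegs by about 0.2 mm for a moment just before the strip. I pressed it back before butting the end.

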